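# Close the curing cabinet's sash with the hook rod

### The arm

A 6-joint arm with a two-finger parallel gripper is mounted at the origin on a cart in front of the work surface, level with it; the furniture and walls round the work are solid. World frame = base frame: x ahead of the robot, y to its left, z up, the work surface at z = 0. Lengths are in m, angles in rad, forces in N, time in s.
With the tool pointing down it reaches from about 0.425 to 0.925 m from the base axis. Payload 12.5 kg.
Tool frame: the origin (TCP) lies between the finger pads; the fingertips stand 8 mm ahead of it and the grasp point (between the pads) lies 11 mm behind it; z points along the fingers, y is the line along which they close (so a half turn about z gives the same grasp; the last joint's range is limited). The gripper opens to 85 mm and grips with 20 to 120 N. Pads are 22 mm wide; open, the fingers measure 114 mm over their backs; the gripper's body (76 mm by 85 mm) begins 54 mm behind the grasp point. The pads swing forward as they close: fully open they stand 13 mm farther back than shut.
Start: joints at [-1.351, 0.491, 1.559, -0, 1.092, -0.106], TCP at [0.2, -0.592, 0.203] pointing down, gripper open.
Joint ranges: [-3.1, 3.1], [-0.84, 2.19], [0.05, 2.79], [-1.13, 4.28], [0.06, 2.93], [-2.69, 2.69]. Speed limits (rad/s): [2.22, 2.22, 2.79, 3.14, 3.14, 3.14].

### API

Orientations are given as a unit quaternion [w, x, y, z].
In Python, from station import sensors, viewer, job gives the robot as it stands.
- The arm moves only by the shell command python3 -m handwheel 'ROWS'. ROWS is a JSON object of lists of equal length, an entry for each row: "delta_rot": the turn, a rotation vector about the tool's x, y, z in degrees, a list of three; "offset": the shift along the tool's x, y, z in m, a list of three; "hand": the gripper's target within -1 to 1 (fully open at 1, half-way at 0, shut at -1). In form: {"delta_rot": [[wx, wy, wz], ...], "offset": [[dx, dy, dz], ...], "hand": [hand, ...]}. A call has 1 to 10 rows; each row is the pose to reach, as a shift and turn from the pose commanded when the call began, along the tool's axes at that moment; what a row does not reach only later rows make up. A row lasts 1/12 s, in which the tool goes at most 41.7 mm and 7.16 degrees, less where a joint would pass 70% of its speed; a pose out of reach is approached as far as the arm can. A call with a gripper value outside its range is refused whole. The fingers move at their own pace and stop on an object; the grip force is fixed at half the most. Time passes only in rows, so rows that repeat a pose let the fingers close. It gives the time, the measured TCP pose, the force, the opening and the grip force at its end, in the units of the state.
- sensors.get_obs(): the state, without advancing time (a new reading comes with each control period).
- viewer.read_camera(name): name is "scene" or "top"; returns the picture (420x560x3 uint8, red, green, blue); there is no depth.
- viewer.camera_model(name): a dict with "intrinsics" (3x3 intrinsics, pixels), "cam_to_world" (4x4, takes a point from camera to world coordinates). Camera axes: x right, y up, looking along -z (the intrinsics and any distortion apply to the point x, -y, -z); pixel columns grow to the right and rows downward; lengths in m; the calibration is good to about 2 mm. A picture is of the moment at which its call begins. camera_model takes no time and is no camera call.
- job.job_done(): hands the job in; it is judged then, once.
The state is a dict: "time": time; "joints": joint angles; "joint_vel": joint speeds; "joint_efforts": joint torques, N m; "eef_pos": TCP position; "ee_rot": TCP orientation; "contact_force": force on the tool from outside, world axes, zero at the start; "ft_torque": the same for the moment, N m; "opening": opening from 0.0 (shut) to 1.0 (fully open); "grasp_force": force on a finger pad.
Only numpy, scipy, OpenCV 4.12 (cv2) and the standard library are available. Lean on these libraries where they do the work, as an engineer would, in place of code of your own. Each camera call takes 0.05 s, during which the arm holds its last target. There are 200 camera calls.

### The job

Freshly glued iron heads are curing in the small cabinet at the back of the bench: take the hook rod from its wooden rest, catch the ring on the cabinet's raised sash with the hook and pull the sash down until it is fully shut. Then unhook the rod, leaving the sash shut, and lay the rod back in both notches of its rest with its hook hanging down, as you found it. Touch the sash and its ring only with the rod, and do not disturb the other things on the bench.

Things in the scene. Friction and masses are not known exactly. Their poses are not given: they have to be found in the camera images.
- hook_rod: hook rod, 195 mm long, 90 g. Origin: middle of its wooden handle, on the axis; x towards the hook, z up as it lies in the rest. Handle 110 mm long (x -55 to 55), 24 wide (y), 20 high (z), balanced near its middle. Then a brass collar 16 mm thick (x 54 to 68) and a steel shank of 8 mm diameter, whose end bends straight down (-z) at x = 136 as the hook: 8 mm thick, ending 34 mm below the axis
- hook_tip (a point): centre of the rounded end of the hook, 4 mm before its very end: at x = 136, y = 0, z = -30 mm in the rod's frame, same axes as the rod
- rest: fixed wooden rest: 185 x 62 x 10 mm board, two cradles 12 mm thick. Origin on the bench; x the way the hook points. Rear cradle x = -43: notch 34 mm wide, floor 50 high, ears to 68, carries the handle. Front cradle x = 85: notch 22 wide, floor 56 high, ears to 74, carries the shank. The rod's origin lies about 60 mm above this origin; handle free between the cradles. Stands left or right
- cabinet: fixed grey curing cabinet, 270 mm wide, 130 mm deep, 345 mm high. Origin on the bench under the middle of its front; x points into the cabinet (away from the robot, turned with the cabinet's yaw), z up. Its sash runs in front, in upright aluminium channels
- sash (a joint): height of the sliding sash (clear pane in an aluminium frame, 246 x 190 mm) above its shut position, m: 0 is fully shut (hard stop), 0.13 fully up. It stays where it is left; pulling it down takes about 2 N, more when fast; lifting it about 5 N
- ring_bar (a point): middle of the lower bar of the steel ring on the sash, 130 mm high plus the joint value; axes as the cabinet's. The upright ring faces the front, its bar 8 mm thick; opening 54 mm wide (y +-27), 60 high (z 4 to 64), corners rounded. It stands 50 mm before the sash, held by a 10 mm thick arm from its top bar; free space behind. The hook goes in from the front, then drops behind the lower bar
- tin_box: red hinged tin, 87 x 118 x 44 mm, loose bystander in the place opposite the rest; origin in the middle of its underside, z up
- v_block: grey steel V block, 44 x 60 x 42 mm, loose bystander; origin in the middle of its underside, z up
- ring_gauge: pale steel ring gauge, 44 mm across, 14 mm high, loose bystander; origin in the middle of its underside, z up
- glue_bottle: glue bottle with a pointed cap, 44 mm across, 148 mm high, loose bystander; origin in the middle of its underside, z up
- masking_tape: roll of masking tape lying flat, 96 mm across, 25 mm high, loose bystander; origin in the middle of its underside, z up
- spanner: steel spanner lying flat, 171 mm long, 8 mm high, loose bystander; origin in the middle of its underside, z up

How it is judged:
By the outcome, as a careful person would: the job done as asked, in the order asked, and still so for the second after the job is handed in, with the robot touching nothing.
It also fails if it takes over 72 s, if anything falls off the work surface, if the arm or the gripper's body presses on something with over 40 N, if the wrist force passes 120 N, or if a joint passes its speed limit or range.

## Working session

There is one attempt and no reset: what is moved stays moved. The work goes in short steps, Python scripts to look and compute and a shell command to move; the robot and the scene stay as the last step left them, time stands still between calls to the robot, and variables do not carry over. Pictures are saved under pics/ and viewed, at most 10 in all, crops included, and the job is handed in when it is done.

```bash
mkdir -p pics; python3 - <<'E'
from station import sensors, viewer
import cv2,numpy as np
np.set_printoptions(precision=4,suppress=True)
for n in("scene","top"):
    cv2.imwrite(f"pics/{n}0.png",viewer.read_camera(n)[:,:,::-1]); m=viewer.camera_model(n); print(n,np.array(m["intrinsics"]),np.array(m["cam_to_world"]),[k for k in m])
o=sensors.get_obs();print(o)
E
```

```text
scene [[531.9208   0.     291.7765]
 [  0.     531.9208 203.5696]
 [  0.       0.       1.    ]] [[-0.7456  0.4282 -0.5106 -0.1409]
 [-0.6662 -0.4962  0.5567  0.7971]
 [-0.015   0.7553  0.6553  1.0117]
 [ 0.      0.      0.      1.    ]] ['intrinsics', 'cam_to_world']
top [[422.2481   0.     276.7663]
 [  0.     422.2481 204.4827]
 [  0.       0.       1.    ]] [[ 0.0108  0.9807 -0.1952  0.3677]
 [-0.9999  0.0119  0.0046  0.0269]
 [ 0.0068  0.1951  0.9808  1.1438]
 [ 0.      0.      0.      1.    ]] ['intrinsics', 'cam_to_world']
{'time': 0.1, 'joints': array([-1.3506,  0.4915,  1.5594,  0.    ,  1.0917, -0.1056]), 'joint_vel': array([-0.0003, -0.0017,  0.0003, -0.0015, -0.0022, -0.0003]), 'joint_efforts': array([  0.0043, -61.9448, -26.2024,  -0.    ,   0.0029,  -0.    ]), 'eef_pos': array([ 0.2   , -0.5919,  0.2022]), 'ee_rot': array([-0.0005,  0.9868,  0.1622, -0.    ]), 'contact_force': array([-0.2916,  0.2886,  0.3562]), 'ft_torque': array([-0.0236, -0.0137, -0.0248]), 'grasp_force': 0.0, 'opening': 1.00271835898201}
```

View pics/scene0.png

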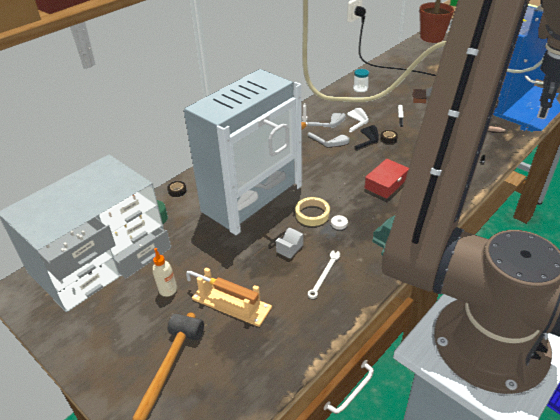

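View pics/top0.png

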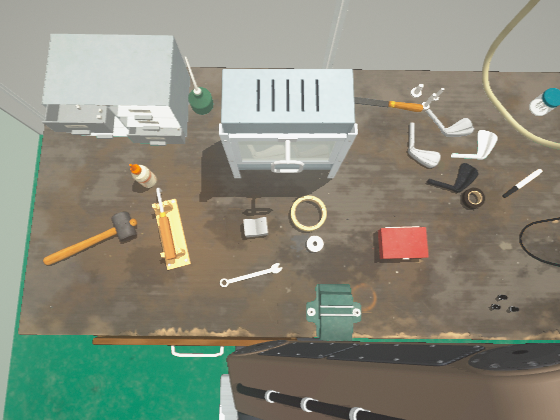

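```bash
python3 - <<'E'
import cv2,numpy as np
t=cv2.imread("pics/top0.png");s=cv2.imread("pics/scene0.png")
def c(i,x,y,w,h): return cv2.resize(i[y:y+h,x:x+w],(400,300),interpolation=cv2.INTER_CUBIC)
cv2.imwrite("pics/m.png",np.vstack([np.hstack([c(t,120,185,120,90),c(s,170,250,120,90)]),np.hstack([c(t,210,100,160,120),c(s,190,80,160,120)])]))
E
```

```text
(no output)
```

View pics/m.png

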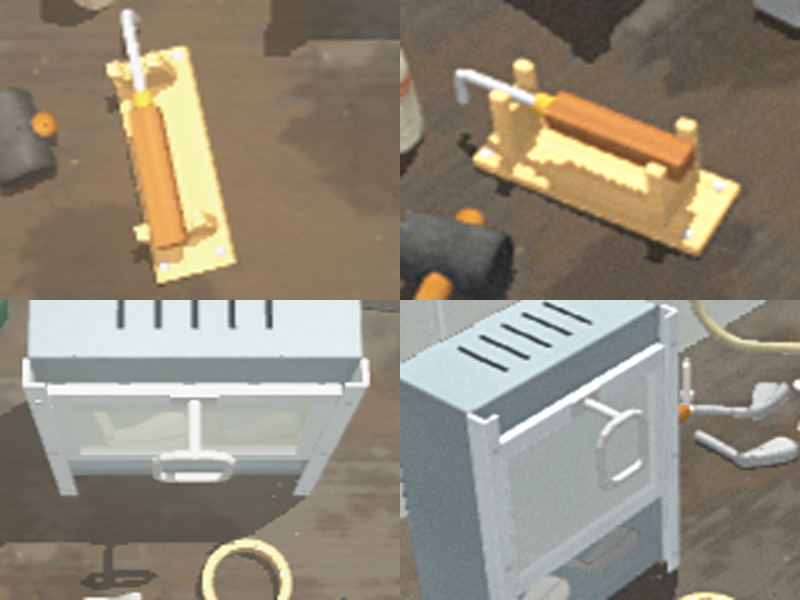

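```bash
cat > h.py <<'E'
import numpy as np
from station import viewer
np.set_printoptions(precision=4,suppress=True)
def ray(n,p):
    m=viewer.camera_model(n);K=np.array(m["intrinsics"]);T=np.array(m["cam_to_world"])
    d=np.linalg.solve(K,[p[0],p[1],1.]);d=T[:3,:3]@(d*[1,-1,-1]);return T[:3,3],d/np.linalg.norm(d)
def onz(n,p,z):
    o,d=ray(n,p);return o+d*(z-o[2])/d[2]
def tri(a,b):
    o,d=ray("top",a);q,e=ray("scene",b)
    s=np.linalg.lstsq(np.c_[d,-e],q-o,rcond=None)[0];P=o+d*s[0];Q=q+e*s[1]
    return (P+Q)/2,np.linalg.norm(P-Q)
def proj(n,P):
    m=viewer.camera_model(n);K=np.array(m["intrinsics"]);T=np.array(m["cam_to_world"])
    c=T[:3,:3].T@(np.array(P)-T[:3,3]);u=K@(c*[1,-1,-1]);return u[:2]/u[2]
E
python3 - <<'E'
from h import *
import cv2
A=lambda u,v:(120+u*.3,185+v*.3); B=lambda u,v:(170+(u-400)*.3,250+v*.3)
C=lambda u,v:(210+u*.4,100+(v-300)*.4); D=lambda u,v:(190+(u-400)*.4,80+(v-300)*.4)
print("bend",tri(A(127,18),B(462,74)),onz("top",A(127,16),.06))
print("collar",tri(A(141,97),B(546,105)),onz("top",A(141,97),.067))
print("handle rear top",onz("top",A(171,242),.07),onz("scene",B(686,150),.07))
print("low",tri(C(194,477),D(622,482)),"up",tri(C(194,457),D(621,413)))
print("postL",tri(C(33,365),D(484,414)),"R",tri(C(360,365),D(668,311)))
print("lowbar z.26",onz("top",C(155,474),.26),onz("top",C(234,474),.26))
t=cv2.imread("pics/top0.png")
for nm,(x,y,w,h) in dict(tin=(375,220,60,45),v=(240,212,32,30),gl=(125,155,35,40)).items(): print(nm,onz("top",(x,y),0)[:2],onz("top",(x+w,y+h),0)[:2])
# rest board corners
for p in [(108,65),(187,48),(236,265),(157,284)]: print("board",onz("top",A(*p),.01))
E
```

```text
bend (array([0.6186, 0.3353, 0.0604]), np.float64(0.003331856235171501)) [0.619  0.3344 0.06  ]
collar (array([0.5527, 0.3176, 0.0629]), np.float64(0.0026676294949305947)) [0.5531 0.3174 0.067 ]
handle rear top [0.4414 0.2868 0.07  ] [0.4446 0.285  0.07  ]
low (array([ 0.6303, -0.0004,  0.2215]), np.float64(0.002427531005910595)) up (array([0.6236, 0.0029, 0.3082]), np.float64(0.00438206664606351))
postL (array([0.6826, 0.1304, 0.3463]), np.float64(0.0052641027055267235)) R (array([ 0.6878, -0.1322,  0.3415]), np.float64(0.005847100575180612))
lowbar z.26 [0.6206 0.034  0.26  ] [ 0.6215 -0.0346  0.26  ]
tin [ 0.5551 -0.2486] [ 0.4344 -0.4062]
v [0.573  0.1225] [0.4914 0.0334]
gl [0.7324 0.4512] [0.6182 0.3452]
board [0.5892 0.3614 0.01  ]
board [0.6042 0.2976 0.01  ]
board [0.4279 0.2485 0.01  ]
board [0.4122 0.3104 0.01  ]
```

```bash
cat > go.py <<'E'
import sys,numpy as np
from station import sensors
from scipy.spatial.transform import Rotation as R
np.set_printoptions(precision=4,suppress=True)
# args: groups "x,y,z,yawdeg[,pitchdeg]" -> offsets in present tool frame (tool down, tool x at yaw; pitch>0 lifts tool x end)
o=sensors.get_obs();w,x,y,z=o["ee_rot"];T=R.from_quat([x,y,z,w]);p=o["eef_pos"]
print("at",p,"yaw",np.degrees(np.arctan2(*T.as_matrix()[[1,0],0])),"pitch",np.degrees(np.arcsin(T.as_matrix()[2,0])),"t",o["time"],"j",o["joints"],"F",o["contact_force"],"M",o["ft_torque"],"op",o["opening"],o["grasp_force"])
for a in sys.argv[1:]:
    v=[float(s) for s in a.split(",")]+[0]
    G=R.from_euler("z",v[3],degrees=True)*R.from_euler("y",-v[4],degrees=True)*R.from_euler("x",180,degrees=True)
    d=T.inv().apply(np.array(v[:3])-p);print(a,"off",d,"rot",(T.inv()*G).as_rotvec(degrees=True),"rows",np.linalg.norm(d)/.0417)
E
python3 go.py .42,-.42,.3,16 .5,-.1,.3,16 .506,.304,.2,16
```

```text
at [ 0.2    -0.5919  0.2022] yaw 18.66656663837997 pitch 0.006016508191901985 t 0.1 j [-1.3506  0.4915  1.5594  0.      1.0917 -0.1056] F [-0.2916  0.2886  0.3562] M [-0.0236 -0.0137 -0.0248] op 1.00271835898201 0.0
.42,-.42,.3,16 off [ 0.2635 -0.0925 -0.0977] rot [-0.0568 -0.0047  2.6666] rows 7.094160389512371
.5,-.1,.3,16 off [ 0.4417 -0.3701 -0.0974] rot [-0.0568 -0.0047  2.6666] rows 14.014442161238124
.506,.304,.2,16 off [ 0.5766 -0.7508  0.003 ] rot [-0.0568 -0.0047  2.6666] rows 22.70298048005338
```

```bash
python3 -m handwheel '{"delta_rot":[[0,0,2.7],[0,0,2.7],[0,0,2.7],[0,0,2.7],[0,0,2.7],[0,0,2.7],[0,0,2.7],[0,0,2.7],[0,0,2.7],[0,0,2.7]],"offset":[[0.263,-0.092,-0.098],[0.263,-0.092,-0.098],[0.263,-0.092,-0.098],[0.263,-0.092,-0.098],[0.263,-0.092,-0.098],[0.263,-0.092,-0.098],[0.263,-0.092,-0.098],[0.263,-0.092,-0.098],[0.263,-0.092,-0.098],[0.263,-0.092,-0.098]],"hand":[0,0,0,0,0,0,0,0,0,0]}'; python3 go.py .49,-.1,.3,16 .506,.304,.2,16
```

```text
time: 0.93
eef_pos: [0.4196, -0.4207, 0.3002]
ee_rot: [-0.0, 0.99, 0.139, -0.0]
contact_force: [-0.6, -0.6, 0.0]
opening: 0.497
grasp_force: 0.0
at [ 0.4196 -0.4207  0.3002] yaw 16.015378789034976 pitch -0.03268618700044942 t 0.9333 j [-0.8977  0.3659  1.4997 -0.0004  1.2766  0.3937] F [-0.5591 -0.5892  0.0134] M [0.021  0.0345 0.0529] op 0.496585794614931 0.0
.49,-.1,.3,16 off [ 0.1562 -0.2888  0.0003] rot [-0.0264  0.0327  0.0154] rows 7.873759476543718
.506,.304,.2,16 off [ 0.2831 -0.6727  0.1004] rot [-0.0264  0.0327  0.0154] rows 17.66608020540707
```

```bash
python3 -m handwheel '{"delta_rot":[[0,0,0],[0,0,0],[0,0,0],[0,0,0],[0,0,0],[0,0,0],[0,0,0],[0,0,0],[0,0,0],[0,0,0]],"offset":[[0.156,-0.289,0],[0.156,-0.289,0],[0.156,-0.289,0],[0.156,-0.289,0],[0.156,-0.289,0],[0.156,-0.289,0],[0.156,-0.289,0],[0.156,-0.289,0],[0.283,-0.673,0.1],[0.283,-0.673,0.1]],"hand":[0.2,0.2,0.2,0.2,0.2,0.2,0.2,0.2,0.2,0.2]}'; python3 go.py .506,.304,.16,16
```

```text
time: 1.77
eef_pos: [0.4933, -0.0189, 0.28]
ee_rot: [0.0, 0.99, 0.138, -0.0]
contact_force: [1.1, -0.9, -1.0]
opening: 0.603
grasp_force: 0.0
at [ 0.4933 -0.0189  0.28  ] yaw 15.826491940431252 pitch -0.013849874574500378 t 1.7667 j [-0.1721  0.2242  1.7612 -0.0003  1.1563  1.1226] F [ 1.1184 -0.8599 -0.9595] M [0.0209 0.0029 0.0075] op 0.602990437990098 0.0
.506,.304,.16,16 off [ 0.1003 -0.3072  0.1199] rot [ 0.0106  0.0139 -0.1735] rows 8.266893619055255
```

```bash
python3 -m handwheel '{"delta_rot":[[0,0,0],[0,0,0],[0,0,0],[0,0,0],[0,0,0],[0,0,0],[0,0,0],[0,0,0],[0,0,0],[0,0,0]],"offset":[[0.1,-0.307,0.12],[0.1,-0.307,0.12],[0.1,-0.307,0.12],[0.1,-0.307,0.12],[0.1,-0.307,0.12],[0.1,-0.307,0.12],[0.1,-0.307,0.12],[0.1,-0.307,0.12],[0.1,-0.307,0.12],[0.1,-0.307,0.12]],"hand":[0.2,0.2,0.2,0.2,0.2,0.2,0.2,0.2,0.2,0.2]}'; python3 go.py .506,.304,.049,16; python3 - <<'E'
from station import viewer
import cv2,numpy as np
t,s=[viewer.read_camera(n)[:,:,::-1] for n in("top","scene")]
cv2.imwrite("pics/t1.png",t);cv2.imwrite("pics/s1.png",s)
c=lambda i,x,y:cv2.resize(i[y:y+150,x:x+100],(400,600),interpolation=cv2.INTER_CUBIC)
cv2.imwrite("pics/m1.png",np.hstack([c(t,120,150),c(s,180,190)]))
E
```

```text
time: 2.6
eef_pos: [0.5049, 0.3042, 0.1583]
ee_rot: [0.001, 0.99, 0.14, -0.002]
contact_force: [0.8, -0.5, -0.5]
opening: 0.603
grasp_force: 0.0
at [0.5049 0.3042 0.1583] yaw 16.039849627007477 pitch -0.2002886982789002 t 2.6 j [ 0.4302  0.4897  1.6965 -0.      0.9589  1.7211] F [ 0.7624 -0.5429 -0.5105] M [-0.0487  0.0137 -0.0557] op 0.6030481534139301 0.0
.506,.304,.049,16 off [0.0014 0.0004 0.1093] rot [0.0327 0.2003 0.0399] rows 2.6202858170085057
```

View pics/m1.png

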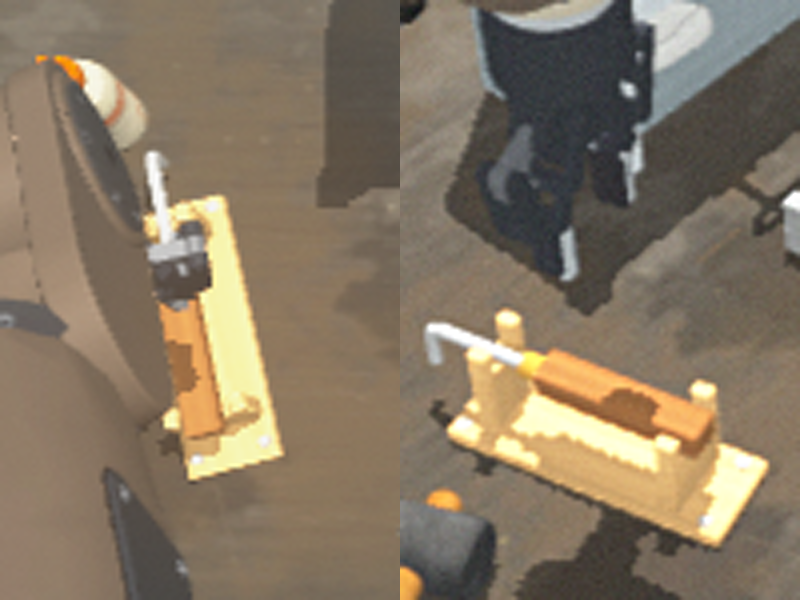

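View pics/s1.png

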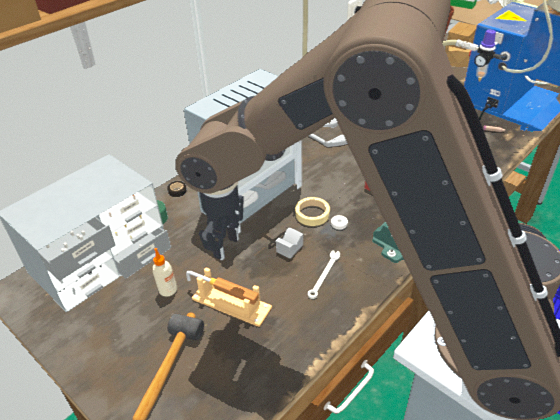

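```bash
python3 -m handwheel '{"delta_rot":[[0,0.2,0],[0,0.2,0],[0,0.2,0],[0,0.2,0],[0,0.2,0],[0,0.2,0],[0,0.2,0],[0,0.2,0]],"offset":[[0,0,0.03],[0,0,0.06],[0,0,0.08],[0,0,0.095],[0,0,0.109],[0,0,0.109],[0,0,0.109],[0,0,0.109]],"hand":[0.2,0.2,0.2,0.2,0.2,0.2,0.2,0.2]}'; python3 -m handwheel '{"delta_rot":[[0,0,0],[0,0,0],[0,0,0],[0,0,0],[0,0,0],[0,0,0],[0,0,0],[0,0,0]],"offset":[[0,0,0],[0,0,0],[0,0,0],[0,0,0],[0,0,0],[0,0,0],[0,0,0],[0,0,0]],"hand":[-0.2,-0.4,-0.6,-1,-1,-1,-1,-1]}'; python3 go.py
```

```text
time: 3.37
eef_pos: [0.5061, 0.3026, 0.0529]
ee_rot: [-0.0, 0.99, 0.138, 0.002]
contact_force: [0.0, 0.9, -0.1]
opening: 0.601
grasp_force: 0.0
time: 4.03
eef_pos: [0.5052, 0.3035, 0.0516]
ee_rot: [-0.0, 0.99, 0.139, 0.002]
contact_force: [1.2, -0.2, 0.3]
opening: 0.002
grasp_force: 0.0
at [0.5052 0.3035 0.0516] yaw 15.972208819341759 pitch 0.19641539298327318 t 4.0333 j [ 0.4292  0.6275  1.7893 -0.0009  0.7214  1.7219] F [ 1.2244 -0.1962  0.3028] M [0.0218 0.0249 0.0289] op 0.0017168646183775124 0.0
```

```bash
python3 - <<'E'
from station import viewer
import cv2,numpy as np
t,s=[viewer.read_camera(n)[:,:,::-1] for n in("top","scene")]
cv2.imwrite("pics/t2.png",t);cv2.imwrite("pics/s2.png",s)
c=lambda i,x,y:cv2.resize(i[y:y+150,x:x+100],(400,600),interpolation=cv2.INTER_CUBIC)
cv2.imwrite("pics/m2.png",np.hstack([c(t,120,150),c(s,180,190)]))
E
```

```text
(no output)
```

View pics/m2.png

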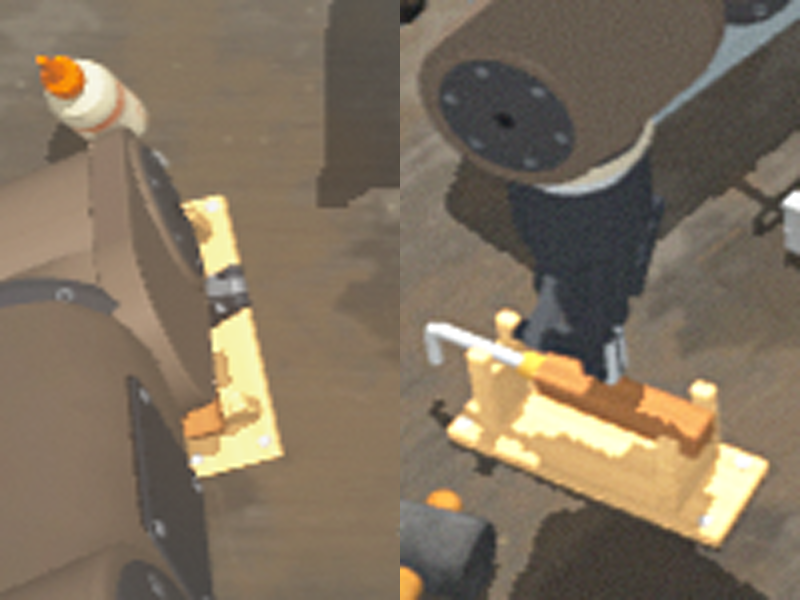

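```bash
python3 - <<'E'
from h import *
print(proj("top",[.5052,.3035,.0516]),proj("scene",[.5052,.3035,.0516]),proj("top",[.5052,.3035,.11]),proj("scene",[.5052,.3035,.11]))
for z in(.06,.1,.15):print(z,onz("top",(177,222.5),z),onz("scene",(180+210/4,190+370/4),z))
print(onz("top",(171.5,257.5),.07))
E
```

```text
[168.0055 233.3409] [232.0617 291.3341] [162.1739 230.3019] [229.7609 274.5192]
0.06 [0.5326 0.2798 0.06  ] [0.5181 0.2889 0.06  ]
0.1 [0.5266 0.2705 0.1   ] [0.4904 0.3102 0.1   ]
0.15 [0.5189 0.2588 0.15  ] [0.4558 0.3369 0.15  ]
[0.4416 0.2863 0.07  ]
```

```bash
python3 -m handwheel '{"delta_rot":[[0,0,0],[0,0,0],[0,0,0],[0,0,0],[0,0,0],[0,0,0]],"offset":[[0,0,-0.02],[0,0,-0.04],[0,0,-0.055],[0,0,-0.06],[0,0,-0.06],[0,0,-0.06]],"hand":[-1,-1,-1,-1,-1,-1]}'; python3 go.py;  python3 - <<'E'
from station import viewer
import cv2,numpy as np
t,s=[viewer.read_camera(n)[:,:,::-1] for n in("top","scene")]
cv2.imwrite("pics/t3.png",t);cv2.imwrite("pics/s3.png",s)
s2=cv2.imread("pics/s2.png")
c=lambda i,x,y:cv2.resize(i[y:y+75,x:x+50],(400,600),interpolation=cv2.INTER_CUBIC)
cv2.imwrite("pics/m3.png",np.hstack([c(s2,210,245),c(s,210,235)]))
from h import *
print(proj("scene",[.5052,.3035,.1036]),proj("scene",[.5052,.3035,.07]))
E
```

```text
time: 4.63
eef_pos: [0.5048, 0.3033, 0.1112]
ee_rot: [-0.0, 0.99, 0.139, 0.002]
contact_force: [-0.6, -0.5, 0.3]
opening: 0.001
grasp_force: 0.0
at [0.5048 0.3033 0.1112] yaw 15.965756044218669 pitch 0.18134342195636188 t 4.6333 j [ 0.4292  0.5447  1.7469 -0.0008  0.8469  1.7218] F [-0.6384 -0.5028  0.3454] M [ 0.0146 -0.0072  0.0314] op 0.0005160012248525513 0.0
[230.0202 276.4142] [231.3523 286.1499]
```

View pics/m3.png

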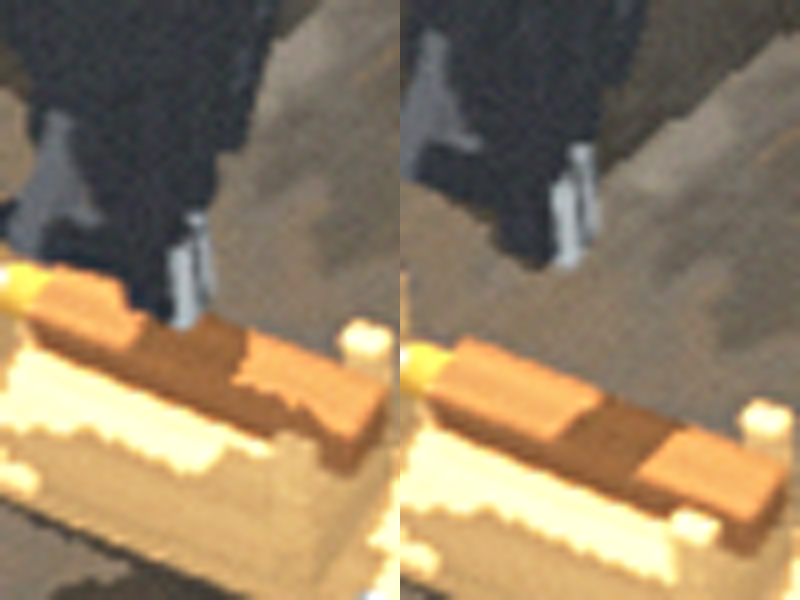

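```bash
python3 - <<'E'
from h import *
print(tri((165,226),(236,240)))
for z in(.15,.17,.19):print(z,proj("scene",[.5049,.3042,z]))
for z in(.1,.12,.13,.14):print(z,proj("scene",[.5048,.3033,z]))
E
```

```text
(array([0.5038, 0.2745, 0.1981]), np.float64(0.0011507173817030202))
0.15 [227.9582 262.6109]
0.17 [227.0965 256.328 ]
0.19 [226.2151 249.9011]
0.1 [230.3515 277.512 ]
0.12 [229.5403 271.5689]
0.13 [229.1279 268.5479]
0.14 [228.711  265.4933]
```

```bash
python3 -m handwheel '{"delta_rot":[[0,0,0],[0,0,0],[0,0,0],[0,0,0],[0,0,0],[0,0,0],[0,0,0],[0,0,0],[0,0,0],[0,0,0]],"offset":[[0,0,0],[0,0,0],[0,0,0],[0,0,0],[0,0,0.02],[0,0,0.04],[0,0,0.06],[0,0,0.07],[0,0,0.07],[0,0,0.07]],"hand":[0.2,0.2,0.2,0.2,0.2,0.2,0.2,0.2,0.2,0.2]}'; python3 -m handwheel '{"delta_rot":[[0,0,0],[0,0,0],[0,0,0],[0,0,0]],"offset":[[0,0,0.005],[0,0,0.01],[0,0,0.015],[0,0,0.015]],"hand":[0.2,0.2,0.2,0.2]}';python3 go.py
```

```text
time: 5.57
eef_pos: [0.5054, 0.3035, 0.0417]
ee_rot: [-0.0, 0.99, 0.139, 0.001]
contact_force: [0.4, -0.2, 0.4]
opening: 0.603
grasp_force: 0.0
time: 5.9
eef_pos: [0.5051, 0.3033, 0.026]
ee_rot: [-0.0, 0.99, 0.139, 0.001]
contact_force: [-0.8, 0.5, -0.5]
opening: 0.599
grasp_force: 0.0
at [0.5051 0.3033 0.026 ] yaw 15.965729420135991 pitch 0.16159302929943237 t 5.9 j [ 0.4291  0.6657  1.8034 -0.001   0.6697  1.722 ] F [-0.8199  0.5342 -0.4617] M [0.0076 0.0336 0.0092] op 0.5993485331286528 0.0
```

Down 5 mm more, then close.

```bash
python3 -m handwheel '{"delta_rot":[[0,0,0],[0,0,0],[0,0,0],[0,0,0],[0,0,0],[0,0,0],[0,0,0],[0,0,0],[0,0,0],[0,0,0]],"offset":[[0,0,0.003],[0,0,0.005],[0,0,0.005],[0,0,0.005],[0,0,0.005],[0,0,0.005],[0,0,0.005],[0,0,0.005],[0,0,0.005],[0,0,0.005]],"hand":[0.2,0.2,0.2,-0.1,-0.3,-0.4,-0.6,-1,-1,-1]}';python3 go.py
```

```text
time: 6.73
eef_pos: [0.5055, 0.3036, 0.022]
ee_rot: [-0.0, 0.99, 0.139, 0.002]
contact_force: [-1.4, 1.3, 4.9]
opening: 0.269
grasp_force: 59.0
at [0.5055 0.3036 0.022 ] yaw 15.964226339349722 pitch 0.23469487014258855 t 6.7333 j [ 0.4291  0.672   1.805  -0.0009  0.6605  1.722 ] F [-1.3862  1.2548  4.9186] M [0.1286 0.2047 0.003 ] op 0.2686398711721786 58.99694859981537
```

```bash
python3 -m handwheel '{"delta_rot":[[0,0,0],[0,0,0],[0,0,0],[0,0,0],[0,0,0],[0,0,0],[0,0,0],[0,0,0],[0,0,0],[0,0,0]],"offset":[[0,0,-0.01],[0,0,-0.02],[0,0,-0.04],[0,0,-0.06],[0,0,-0.08],[0,0,-0.1],[0,0,-0.12],[0,0,-0.14],[0,0,-0.14],[0,0,-0.14]],"hand":[-1,-1,-1,-1,-1,-1,-1,-1,-1,-1]}';python3 go.py .46,.15,.24,8 .45,.001,.242,1
```

```text
time: 7.57
eef_pos: [0.5051, 0.3034, 0.163]
ee_rot: [-0.001, 0.99, 0.139, 0.003]
contact_force: [-0.8, -0.1, -1.5]
opening: 0.266
grasp_force: 58.9
at [0.5051 0.3034 0.163 ] yaw 15.968909356233592 pitch 0.33506070778765534 t 7.5667 j [ 0.4292  0.4806  1.6985 -0.0008  0.9567  1.7217] F [-0.7822 -0.1338 -1.5003] M [-0.0426  0.0502  0.0265] op 0.2662843882689375 58.947760462760925
.46,.15,.24,8 off [-0.0851  0.1351 -0.0775] rot [-0.0352 -0.3337  7.9689] rows 4.2560286775197556
.45,.001,.242,1 off [-0.1357  0.2756 -0.0799] rot [-0.0556 -0.3316 14.9689] rows 7.61096918449795
```

```bash
python3 -m handwheel '{"delta_rot":[[0,-0.3,2],[0,-0.3,4],[0,-0.3,6],[0,-0.3,8],[0,-0.3,10],[0,-0.3,12],[0,-0.3,14],[0,-0.3,15],[0,-0.3,15],[0,-0.3,15]],"offset":[[-0.021,0.034,-0.02],[-0.043,0.068,-0.04],[-0.064,0.1,-0.06],[-0.085,0.135,-0.078],[-0.098,0.17,-0.079],[-0.11,0.205,-0.08],[-0.123,0.24,-0.08],[-0.136,0.276,-0.08],[-0.136,0.276,-0.08],[-0.136,0.276,-0.08]],"hand":[-1,-1,-1,-1,-1,-1,-1,-1,-1,-1]}';python3 go.py; python3 - <<'E'
from station import viewer
import cv2,numpy as np
t,s=[viewer.read_camera(n)[:,:,::-1] for n in("top","scene")]
cv2.imwrite("pics/t4.png",t);cv2.imwrite("pics/s4.png",s)
c=lambda i,x,y:cv2.resize(i[y:y+150,x:x+100],(400,600),interpolation=cv2.INTER_CUBIC)
cv2.imwrite("pics/m4.png",np.hstack([c(t,230,120),c(s,220,90)]))
E
```

```text
time: 8.4
eef_pos: [0.4493, -0.0011, 0.2405]
ee_rot: [-0.0, 1.0, 0.006, -0.002]
contact_force: [-1.0, 0.1, -1.2]
opening: 0.267
grasp_force: 59.3
at [ 0.4493 -0.0011  0.2405] yaw 0.7411173889921855 pitch -0.19004216844288194 t 8.4 j [-0.1496  0.1968  1.9129 -0.0002  1.0352  1.4083] F [-1.0425  0.1302 -1.2375] M [ 0.0642 -0.0262 -0.024 ] op 0.26683860418814276 59.274938106536865
```

View pics/m4.png

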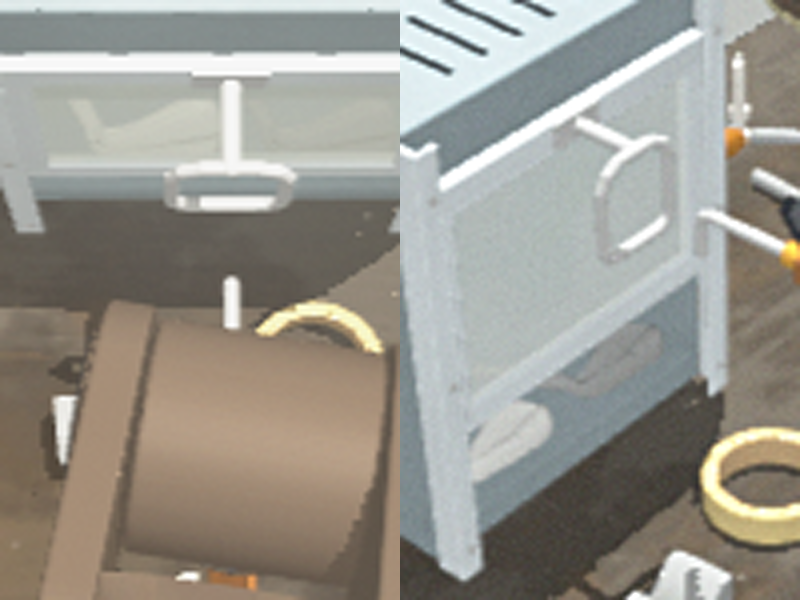

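```bash
python3 - <<'E'
from h import *
A=lambda u,v:(230+u/4,120+v/4);B=lambda u,v:(220+(u-400)/4,90+v/4)
for n,a,b in [("bend",(232,281),(706,213)),("low",(230,205),(637,246)),("up",(230,170),(640,142)),("ringL",(170,188),(602,212)),("ringR",(292,186),(671,183))]: print(n,tri(A(*a),B(*b)))
print("low given z", [onz("top",A(230,205),z) for z in(.22,.23,.24)])
for z in(.27,.28,.29): print(proj("scene",[.572,.001,z]),proj("top",[.572,.001,z]))
print(proj("scene",[.622,.0,.23]),proj("scene",[.622,0,.298]),proj("top",[.622,.0,.23]),proj("top",[.622,0,.298]))
E
```

```text
bend (array([ 0.571 , -0.0004,  0.2776]), np.float64(0.00015475162517879972))
low (array([0.6279, 0.0001, 0.2269]), np.float64(0.0027511222419989633))
up (array([0.6224, 0.0018, 0.3079]), np.float64(0.00019260653491907323))
ringL (array([0.6241, 0.0337, 0.272 ]), np.float64(0.0027006596173150964))
ringR (array([ 0.6296, -0.0333,  0.2572]), np.float64(0.0006320648265483864))
low given z [array([ 0.6286, -0.0009,  0.22  ]), array([ 0.6258, -0.0006,  0.23  ]), array([ 0.623 , -0.0003,  0.24  ])]
[295.8636 145.9507] [287.208  190.5599]
[295.8224 142.535 ] [287.3557 189.4773]
[295.7809 139.0843] [287.5068 188.3704]
[281.467  151.4732] [280.6972 128.6905] [287.2324 172.8828] [288.2482 164.114 ]
```

```bash
python3 -m handwheel '{"delta_rot":[[0,0,0],[0,0,0],[0,0,0],[0,0,0],[0,0,0],[0,0,0],[0,0,0],[0,0,0],[0,0,0],[0,0,0]],"offset":[[0.005,0,-0.003],[0.015,0,-0.003],[0.025,0,-0.003],[0.035,0,-0.003],[0.045,0,-0.003],[0.055,0,-0.003],[0.065,0,-0.003],[0.073,0,-0.003],[0.075,0,-0.003],[0.075,0,-0.003]],"hand":[-1,-1,-1,-1,-1,-1,-1,-1,-1,-1]}';python3 go.py; python3 - <<'E'
from station import viewer
import cv2,numpy as np
t,s=[viewer.read_camera(n)[:,:,::-1] for n in("top","scene")]
cv2.imwrite("pics/t5.png",t);cv2.imwrite("pics/s5.png",s)
c=lambda i,x,y:cv2.resize(i[y:y+90,x:x+60],(400,600),interpolation=cv2.INTER_CUBIC)
cv2.imwrite("pics/m5.png",np.hstack([c(t,260,130),c(s,250,100)]))
E
```

```text
time: 9.33
eef_pos: [0.5252, 0.0018, 0.2438]
ee_rot: [-0.0, 1.0, 0.008, -0.001]
contact_force: [-0.0, -0.4, -1.9]
opening: 0.268
grasp_force: 59.3
at [0.5252 0.0018 0.2438] yaw 0.9699938799712982 pitch -0.12682867681028864 t 9.3333 j [-0.1224  0.307   1.7451 -0.0002  1.0916  1.4316] F [-0.035  -0.4419 -1.8666] M [0.0237 0.0487 0.001 ] op 0.26814483174508247 59.27324831485748
```

View pics/m5.png

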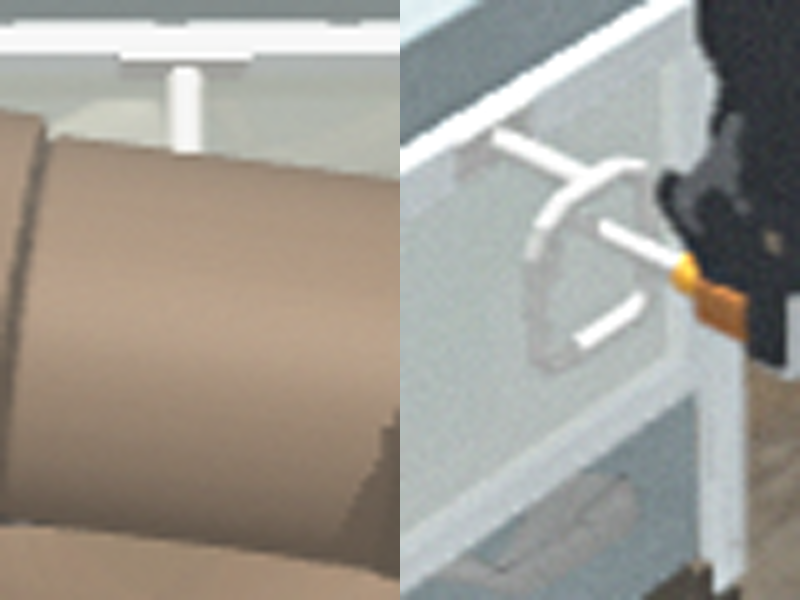

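```bash
python3 -m handwheel '{"delta_rot":[[0,0,0],[0,0,0],[0,0,0],[0,0,0],[0,0,0],[0,0,0],[0,0,0],[0,0,0],[0,0,0],[0,0,0]],"offset":[[0,0,0.005],[0,0,0.01],[0,0,0.015],[0,0,0.02],[0,0,0.025],[0,0,0.03],[0,0,0.035],[0,0,0.04],[0,0,0.045],[0,0,0.05]],"hand":[-1,-1,-1,-1,-1,-1,-1,-1,-1,-1]}';python3 go.py; python3 -m handwheel '{"delta_rot":[[0,0,0],[0,0,0],[0,0,0],[0,0,0],[0,0,0],[0,0,0],[0,0,0],[0,0,0],[0,0,0],[0,0,0]],"offset":[[0,0,0.003],[0,0,0.006],[0,0,0.009],[0,0,0.012],[0,0,0.015],[0,0,0.018],[0,0,0.021],[0,0,0.024],[0,0,0.027],[0,0,0.03]],"hand":[-1,-1,-1,-1,-1,-1,-1,-1,-1,-1]}';python3 go.py
```

```text
time: 10.27
eef_pos: [0.5248, 0.0018, 0.1937]
ee_rot: [-0.0, 1.0, 0.008, -0.001]
contact_force: [-1.0, 0.0, 1.3]
opening: 0.265
grasp_force: 59.5
at [0.5248 0.0018 0.1937] yaw 0.9665271306029561 pitch -0.08562332901650771 t 10.2667 j [-0.1224  0.3601  1.813  -0.0001  0.97    1.4316] F [-1.0051  0.0082  1.3322] M [ 0.0305 -0.0795 -0.0574] op 0.2646116952672888 59.517338275909424
time: 11.1
eef_pos: [0.5247, 0.0018, 0.1638]
ee_rot: [-0.0, 1.0, 0.008, -0.001]
contact_force: [-0.2, 0.7, 1.1]
opening: 0.262
grasp_force: 59.5
at [0.5247 0.0018 0.1638] yaw 0.9698494272472187 pitch -0.0951878843730633 t 11.1 j [-0.1225  0.397   1.8481 -0.0002  0.8981  1.4315] F [-0.1961  0.6833  1.0771] M [ 0.     -0.1335 -0.0012] op 0.2620891481264987 59.51109766960144
```

```bash
python3 -m handwheel '{"delta_rot":[[0,0,0],[0,0,0],[0,0,0],[0,0,0],[0,0,0],[0,0,0],[0,0,0],[0,0,0],[0,0,0],[0,0,0]],"offset":[[0,0,0.003],[0,0,0.006],[0,0,0.009],[0,0,0.012],[0,0,0.015],[0,0,0.018],[0,0,0.021],[0,0,0.024],[0,0,0.027],[0,0,0.03]],"hand":[-1,-1,-1,-1,-1,-1,-1,-1,-1,-1]}'|grep -E "eef_pos|force"; python3 -m handwheel '{"delta_rot":[[0,0,0],[0,0,0],[0,0,0],[0,0,0],[0,0,0],[0,0,0],[0,0,0],[0,0,0],[0,0,0],[0,0,0]],"offset":[[0,0,0.003],[0,0,0.006],[0,0,0.009],[0,0,0.012],[0,0,0.014],[0,0,0.016],[0,0,0.018],[0,0,0.02],[0,0,0.022],[0,0,0.024]],"hand":[-1,-1,-1,-1,-1,-1,-1,-1,-1,-1]}'|grep -E "eef_pos|force"; python3 -m handwheel '{"delta_rot":[[0,0,0],[0,0,0],[0,0,0],[0,0,0]],"offset":[[0,0,0.001],[0,0,0.002],[0,0,0.003],[0,0,0.004]],"hand":[-1,-1,-1,-1]}'|grep -E "eef_pos|force";python3 go.py
```

```text
eef_pos: [0.5246, 0.0018, 0.1338]
contact_force: [0.6, -0.5, 0.8]
grasp_force: 59.5
eef_pos: [0.5246, 0.0018, 0.1099]
contact_force: [1.2, -1.5, 0.6]
grasp_force: 59.5
eef_pos: [0.5246, 0.0018, 0.106]
contact_force: [1.0, -0.7, 1.0]
grasp_force: 59.5
at [0.5246 0.0018 0.106 ] yaw 0.9696763878195018 pitch -0.09690436548211268 t 13.1 j [-0.1225  0.4774  1.9061 -0.0002  0.7598  1.4315] F [ 0.9583 -0.6628  0.968 ] M [ 0.0374 -0.2811  0.0087] op 0.2680006583370381 59.50713515281677
```

```bash
python3 -m handwheel '{"delta_rot":[[0,0,0],[0,0,0],[0,0,0],[0,0,0]],"offset":[[0,0,0.001],[0,0,0.002],[0,0,0.003],[0,0,0.004]],"hand":[-1,-1,-1,-1]}'|grep -E "eef_pos|force"; python3 go.py|cut -c1-330;python3 -m handwheel '{"delta_rot":[[0,0,0],[0,0,0],[0,0,0],[0,0,0]],"offset":[[0,0,0.001],[0,0,0.002],[0,0,0.003],[0,0,0.004]],"hand":[-1,-1,-1,-1]}'|grep -E "eef_pos|force";python3 go.py|cut -c1-330
```

```text
eef_pos: [0.5245, 0.0018, 0.102]
contact_force: [0.6, -0.6, 1.1]
grasp_force: 59.5
at [0.5245 0.0018 0.102 ] yaw 0.9648349424431734 pitch -0.09953515602177213 t 13.4333 j [-0.1225  0.4834  1.9097 -0.0002  0.7503  1.4316] F [ 0.6283 -0.6242  1.0868] M [-0.007  -0.2834 -0.0247] op 0.2655464461961548 59.50776994228363
eef_pos: [0.5246, 0.0018, 0.0982]
contact_force: [-1.8, -0.4, 5.7]
grasp_force: 60.1
at [0.5246 0.0018 0.0982] yaw 0.9688630075724838 pitch -0.07535422318064201 t 13.7667 j [-0.1225  0.4892  1.9129 -0.0002  0.7408  1.4316] F [-1.7923 -0.3942  5.6567] M [ 0.0214 -0.5346 -0.0463] op 0.2665085728503313 60.148905515670776
```

```bash
python3 -m handwheel '{"delta_rot":[[0,0,0],[0,0,0],[0,0,0],[0,0,0]],"offset":[[0,0,0.001],[0,0,0.002],[0,0,0.002],[0,0,0.002]],"hand":[-1,-1,-1,-1]}'|grep -E "eef_pos|force"; python3 go.py|cut -c1-330;python3 -m handwheel '{"delta_rot":[[0,0,0],[0,0,0],[0,0,0],[0,0,0],[0,0,0],[0,0,0],[0,0,0],[0,0,0],[0,0,0],[0,0,0]],"offset":[[0,0,-0.004],[0,0,-0.009],[0,0,-0.014],[0,0,-0.019],[0,0,-0.024],[0,0,-0.03],[0,0,-0.036],[0,0,-0.042],[0,0,-0.046],[0,0,-0.046]],"hand":[-1,-1,-1,-1,-1,-1,-1,-1,-1,-1]}'|grep -E "eef_pos|force";python3 go.py|cut -c1-330
python3 - <<'E'
from station import viewer
import cv2,numpy as np
t,s=[viewer.read_camera(n)[:,:,::-1] for n in("top","scene")]
cv2.imwrite("pics/t6.png",t);cv2.imwrite("pics/s6.png",s)
c=lambda i,x,y:cv2.resize(i[y:y+120,x:x+80],(400,600),interpolation=cv2.INTER_CUBIC)
cv2.imwrite("pics/m6.png",np.hstack([c(s,220,110),c(s,240,140)]))
E
```

```text
eef_pos: [0.525, 0.0019, 0.0964]
contact_force: [1.7, 1.3, 5.0]
grasp_force: 60.2
at [0.525  0.0019 0.0964] yaw 0.9776403785690891 pitch -0.017496204582989106 t 14.1 j [-0.1223  0.492   1.9142  0.      0.7357  1.4314] F [1.7202 1.307  5.014 ] M [ 0.2608 -0.7705  0.1287] op 0.26838475398611217 60.225183963775635
eef_pos: [0.525, 0.0018, 0.1431]
contact_force: [1.5, 0.2, -0.9]
grasp_force: 59.4
at [0.525  0.0018 0.1431] yaw 0.968118916165746 pitch -0.018265815934814262 t 14.9333 j [-0.1224  0.4244  1.8706 -0.0002  0.8469  1.4316] F [ 1.4565  0.2365 -0.8821] M [ 0.0059 -0.0192 -0.0051] op 0.26485387224333945 59.353930950164795
```

```bash
python3 -m handwheel '{"delta_rot":[[0,0,0],[0,0,0],[0,0,0],[0,0,0],[0,0,0],[0,0,0],[0,0,0],[0,0,0],[0,0,0],[0,0,0]],"offset":[[-0.005,0,0.002],[-0.015,0,0.002],[-0.025,0,0.002],[-0.035,0,0.002],[-0.045,0,0.002],[-0.055,0,0.002],[-0.065,0,0.002],[-0.075,0,0.002],[-0.078,0,0.002],[-0.078,0,0.002]],"hand":[-1,-1,-1,-1,-1,-1,-1,-1,-1,-1]}'|grep -E "eef_pos|force";python3 go.py .45,.12,.2,8 .505,.304,.162,16
python3 - <<'E'
from station import viewer
import cv2,numpy as np
t,s=[viewer.read_camera(n)[:,:,::-1] for n in("top","scene")]
cv2.imwrite("pics/t7.png",t);cv2.imwrite("pics/s7.png",s)
c=lambda i,x,y:cv2.resize(i[y:y+150,x:x+100],(400,600),interpolation=cv2.INTER_CUBIC)
cv2.imwrite("pics/m7.png",np.hstack([c(t,230,120),c(s,220,110)]))
E
```

```text
eef_pos: [0.4459, 0.0005, 0.1404]
contact_force: [0.4, -0.1, -0.7]
grasp_force: 59.4
at [0.4459 0.0005 0.1404] yaw 0.9592781399169926 pitch -0.09624790361463116 t 15.8667 j [-0.1472  0.3293  2.0528 -0.0002  0.7611  1.407 ] F [ 0.3895 -0.0663 -0.6914] M [-0.0033 -0.0512  0.0364] op 0.2669327922605275 59.354544281959534
.45,.12,.2,8 off [ 0.006  -0.1194 -0.0596] rot [-0.0132  0.0957 -7.0407] rows 3.2042091191225284
.505,.304,.162,16 off [ 0.0641 -0.3025 -0.0217] rot [ -0.0199   0.0947 -15.0407] rows 7.433478850533587
```

View pics/m7.png

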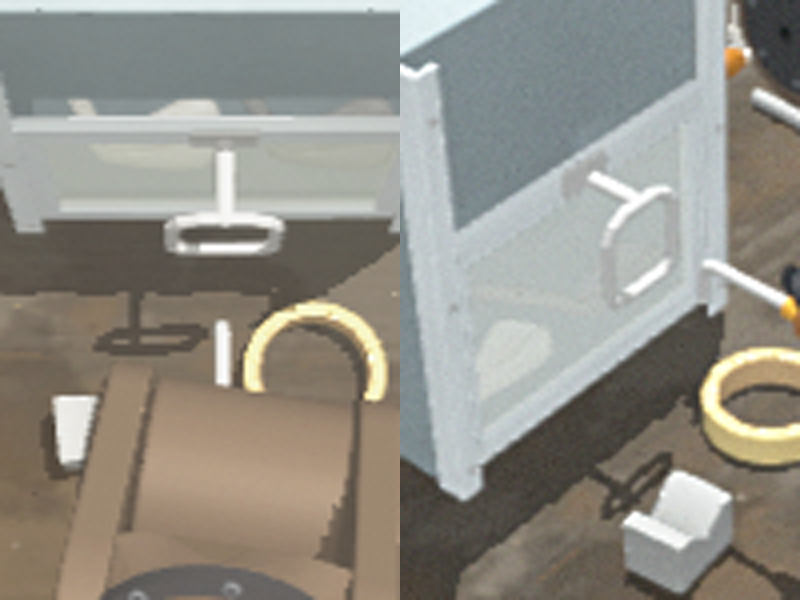

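```bash
python3 - <<'E'
from h import *
A=lambda u,v:(230+u/4,120+v/4);B=lambda u,v:(220+(u-400)/4,110+v/4)
print("bend",tri(A(223,323),B(709,263)))
print("collar z",onz("scene",B(790,308),.1784))
print("low",tri(A(224,248),B(642,290)))
E
```

```text
bend (array([0.5683, 0.0015, 0.1804]), np.float64(0.0004225032336546626))
collar z [0.502  0.0007 0.1784]
low (array([0.6281, 0.0003, 0.1264]), np.float64(0.001593537090296185))
```

```bash
python3 -m handwheel '{"delta_rot":[[0,0,-2],[0,0,-4],[0,0,-7],[0,0,-9],[0,0,-11],[0,0,-13],[0,0,-15],[0,0,-15],[0,0,-15],[0,0,-15]],"offset":[[0.002,-0.04,-0.02],[0.004,-0.08,-0.04],[0.006,-0.12,-0.06],[0.02,-0.16,-0.06],[0.034,-0.2,-0.06],[0.048,-0.24,-0.05],[0.06,-0.28,-0.04],[0.064,-0.302,-0.03],[0.064,-0.302,-0.022],[0.064,-0.302,-0.022]],"hand":[-1,-1,-1,-1,-1,-1,-1,-1,-1,-1]}'|grep -E "eef_pos|force";python3 go.py .5055,.3036,.06,15.96 .5055,.3036,.022,15.96
```

```text
eef_pos: [0.5049, 0.3048, 0.1597]
contact_force: [0.3, 0.1, -2.3]
grasp_force: 59.4
at [0.5049 0.3048 0.1597] yaw 16.111025715873392 pitch -0.2885964572389448 t 16.8 j [0.4308 0.489  1.6933 0.001  0.9643 1.7198] F [ 0.3441  0.0514 -2.3154] M [-0.015   0.0602 -0.0232] op 0.2649213202222997 59.43150758743286
.5055,.3036,.06,15.96 off [0.0008 0.0013 0.0997] rot [-0.0028  0.2886  0.151 ] rows 2.390821404042919
.5055,.3036,.022,15.96 off [0.001  0.0013 0.1377] rot [-0.0028  0.2886  0.151 ] rows 3.302032358369419
```

```bash
python3 -m handwheel '{"delta_rot":[[0,0,0],[0,0,0],[0,0,0],[0,0,0],[0,0,0],[0,0,0],[0,0,0],[0,0,0],[0,0,0],[0,0,0]],"offset":[[0.001,0.001,0.02],[0.001,0.001,0.04],[0.001,0.001,0.06],[0.001,0.001,0.08],[0.001,0.001,0.095],[0.001,0.001,0.105],[0.001,0.001,0.115],[0.001,0.001,0.125],[0.001,0.001,0.132],[0.001,0.001,0.132]],"hand":[-1,-1,-1,-1,-1,-1,-1,-1,-1,-1]}'|grep -E "eef_pos|force";python3 -m handwheel '{"delta_rot":[[0,0,0],[0,0,0],[0,0,0],[0,0,0]],"offset":[[0,0,0.002],[0,0,0.004],[0,0,0.005],[0,0,0.005]],"hand":[-1,-1,-1,-1]}';python3 go.py
```

```text
eef_pos: [0.5062, 0.3025, 0.0291]
contact_force: [-0.7, -0.4, -1.8]
grasp_force: 59.5
time: 17.97
eef_pos: [0.5066, 0.3029, 0.0253]
ee_rot: [-0.0, 0.99, 0.139, -0.001]
contact_force: [0.1, -1.0, -1.2]
opening: 0.27
grasp_force: 59.5
at [0.5066 0.3029 0.0253] yaw 15.971991549026143 pitch -0.07906158559179559 t 17.9667 j [0.4266 0.6689 1.7983 0.0013 0.6757 1.7176] F [ 0.0675 -1.0468 -1.209 ] M [0.0459 0.0108 0.0349] op 0.26978698564309245 59.49463427066803
```

Lower until contact, then open gently.

```bash
python3 -m handwheel '{"delta_rot":[[0,0,0],[0,0,0],[0,0,0],[0,0,0],[0,0,0]],"offset":[[0,0,0.001],[0,0,0.002],[0,0,0.003],[0,0,0.003],[0,0,0.003]],"hand":[-1,-1,-1,-1,-1]}'|grep -E "eef_pos|force"; python3 -m handwheel '{"delta_rot":[[0,0,0],[0,0,0],[0,0,0]],"offset":[[0,0,0.001],[0,0,0.001],[0,0,0.001]],"hand":[-1,-1,-1]}'|grep -E "eef_pos|force"
```

```text
eef_pos: [0.5067, 0.3029, 0.0224]
contact_force: [0.1, -0.3, 2.7]
grasp_force: 60.1
eef_pos: [0.5068, 0.3029, 0.022]
contact_force: [-1.7, -0.7, 10.7]
grasp_force: 61.2
```

```bash
python3 -m handwheel '{"delta_rot":[[0,0,0],[0,0,0],[0,0,0],[0,0,0],[0,0,0],[0,0,0],[0,0,0],[0,0,0],[0,0,0],[0,0,0]],"offset":[[0,0,-0.001],[0,0,-0.001],[0,0,-0.001],[0,0,-0.001],[0,0,-0.001],[0,0,-0.001],[0,0,-0.001],[0,0,-0.001],[0,0,-0.001],[0,0,-0.001]],"hand":[-0.45,-0.4,-0.35,-0.2,-0.1,0,0.1,0.2,0.2,0.2]}'|grep -E "eef_pos|force|open"; python3 -m handwheel '{"delta_rot":[[0,0,0],[0,0,0],[0,0,0],[0,0,0],[0,0,0],[0,0,0],[0,0,0],[0,0,0],[0,0,0],[0,0,0]],"offset":[[0,0,-0.004],[0,0,-0.01],[0,0,-0.02],[0,0,-0.04],[0,0,-0.06],[0,0,-0.09],[0,0,-0.12],[0,0,-0.15],[0,0,-0.18],[0,0,-0.18]],"hand":[0.2,0.2,0.2,0.2,0.2,0.2,0.2,0.2,0.2,0.2]}'|grep -E "eef_pos|force|open";python3 go.py .43,.1,.25,16
```

```text
eef_pos: [0.5066, 0.3029, 0.0221]
contact_force: [0.3, 0.2, 1.0]
opening: 0.601
grasp_force: 0.0
eef_pos: [0.5086, 0.3037, 0.209]
contact_force: [0.8, -0.2, -0.4]
opening: 0.601
grasp_force: 0.0
at [0.5086 0.3037 0.209 ] yaw 15.975737807657378 pitch 0.44446498729145506 t 20.3 j [0.4264 0.4349 1.6394 0.0009 1.0593 1.7179] F [ 0.7588 -0.2433 -0.4424] M [-0.0229 -0.0064 -0.046 ] op 0.6010180253709329 0.0
.43,.1,.25,16 off [-0.1313  0.1741 -0.0423] rot [-0.1133 -0.4445 -0.0238] rows 5.327349252758164
```

Move the arm aside and compare the rod with the first pictures by masks.

```bash
python3 -m handwheel '{"delta_rot":[[0,0,0],[0,0,0],[0,0,0],[0,0,0],[0,0,0],[0,0,0],[0,0,0],[0,0,0],[0,0,0],[0,0,0]],"offset":[[-0.02,0.03,-0.02],[-0.04,0.06,-0.04],[-0.07,0.09,-0.045],[-0.09,0.12,-0.045],[-0.11,0.15,-0.045],[-0.12,0.18,-0.045],[-0.13,0.21,-0.045],[-0.13,0.24,-0.045],[-0.13,0.26,-0.045],[-0.13,0.26,-0.045]],"hand":[0.2,0.2,0.2,0.2,0.2,0.2,0.2,0.2,0.2,0.2]}'|grep -E "eef_pos|force"
cat > cmp.py <<'E'
from h import *
import cv2
for n,(x,y,w,h) in dict(top=(150,185,45,90),scene=(180,255,100,75)).items():
    b=viewer.read_camera(n)[:,:,::-1];cv2.imwrite(f"pics/{n}9.png",b)
    for i in (cv2.imread(f"pics/{n}0.png"),b):
        H=cv2.cvtColor(np.ascontiguousarray(i[y:y+h,x:x+w]),cv2.COLOR_BGR2HSV)
        m=cv2.inRange(H,(5,140,60),(15,255,255)); g=cv2.inRange(H,(0,0,150),(180,45,255)); c=cv2.inRange(H,(22,190,150),(32,255,255))
        for k,q in(("handle",m),("steel",g),("collar",c)):
            p=cv2.findNonZero(q)
            if p is not None: print(n,k,len(p),p[:,0].mean(0)+[x,y],cv2.minAreaRect(p)[1:])
    d=np.abs(b.astype(int)-cv2.imread(f"pics/{n}0.png")).sum(2)>60
    print("diff bbox in rest crop",d[y:y+h,x:x+w].sum())
E
python3 cmp.py
```

```text
eef_pos: [0.4541, 0.0143, 0.2478]
contact_force: [0.2, 0.7, -0.6]
grasp_force: 0.0
top handle 123 [169.252  239.0732] ((41.56013488769531, 10.345568656921387), 78.02386474609375)
top steel 122 [162.8279 206.9508] ((78.58153533935547, 22.79834747314453), 75.96376037597656)
top handle 123 [170.0732 237.9024] ((41.9746208190918, 10.222086906433105), 77.125)
top steel 127 [163.1811 206.7874] ((78.8240737915039, 22.79834747314453), 75.96376037597656)
diff bbox in rest crop 193
scene handle 539 [234.8052 290.5492] ((32.64311218261719, 73.00361633300781), 77.07400512695312)
scene steel 115 [205.487  281.4783] ((87.42131042480469, 22.540685653686523), 23.96249008178711)
scene handle 361 [234.7424 290.7839] ((33.22737503051758, 73.97335815429688), 75.96376037597656)
scene steel 204 [214.2794 285.4853] ((79.61161041259766, 60.248565673828125), 59.74356460571289)
diff bbox in rest crop 623
```

```bash
python3 - <<'E'
import cv2,numpy as np
for n,(x,y,w,h) in dict(scene=(182,266,32,20),top=(152,186,16,26)).items():
    for k in "09":
        i=cv2.imread(f"pics/{n}{k}.png")[y:y+h,x:x+w];H=cv2.cvtColor(i,cv2.COLOR_BGR2HSV)
        m=cv2.inRange(H,(0,0,130),(180,50,255));p=cv2.findNonZero(m)[:,0]+[x,y];print(n,k,len(p),p.mean(0),p.min(0),p.max(0))
        if n=="scene": print("\n".join("".join(".#"[v>0] for v in r) for r in m))
E
```

```text
scene 0 120 [195.26666667 275.30833333] [186 270] [209 281]Traceback (most recent call last):
  File "<stdin>", line 6, in <module>
  File "<stdin>", line 6, in <genexpr>
  File "<stdin>", line 6, in <genexpr>
TypeError: string indices must be integers, not 'numpy.bool'
```

```bash
python3 - <<'E'
import cv2,numpy as np
for n,(x,y,w,h) in dict(scene=(182,266,32,20),top=(152,186,16,26)).items():
    for k in "09":
        i=cv2.imread(f"pics/{n}{k}.png")[y:y+h,x:x+w];H=cv2.cvtColor(i,cv2.COLOR_BGR2HSV)
        m=cv2.inRange(H,(0,0,130),(180,50,255));p=cv2.findNonZero(m)[:,0]+[x,y];print(n,k,len(p),p.mean(0),p.min(0),p.max(0))
        if n=="scene": print("\n".join("".join("#" if v else "." for v in r) for r in m))
E
```

```text
scene 0 120 [195.26666667 275.30833333] [186 270] [209 281]
................................
................................
................................
................................
.....####.......................
....########....................
....##########..................
....#############...............
....################............
....####...##########...........
.....###.....##########.........
.....###...........#######......
.....####............#######....
.....####............#######....
.....####..............#####....
..........................#.....
................................
................................
................................
................................
scene 9 144 [195.36111111 274.94444444] [185 268] [210 281]
................................
................................
........................#.......
.......................####.....
.....#####...............#......
....#########...................
...############.................
...###############..............
...#################............
...#####..############..........
....####.....###########........
....####.........##########.....
....####........###..########...
....#####.........#...######....
.....###................###.....
......#.........................
................................
................................
................................
................................
top 0 106 [159.30188679 198.37735849] [152 187] [165 211]
top 9 106 [159.51886792 198.24528302] [152 187] [166 211]
```

The rod lies as it did at the start, within about a pixel, with its hook hanging down.

```bash
python3 -c "
from station import job
print(job.job_done())"
```

```text
the job is handed in; nothing more can be done
None
```

The sash is fully shut, the rod is unhooked and back in both notches of its rest with its hook hanging down, and the job is handed in at about 21 s; the first grasp closed on nothing about 30 mm too high, because the fingertips sat higher than the stated tool frame, but the second held.

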